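# Show the notched filter plate label up over the light pad

### The job

Two dark filter plates stand on edge in wooden stands; one has a frosted end, marked by a small notch in its upper corner, with a label on one face of that end. Take that plate out by its dark part, keeping the fingers off the frosted end, and hold it roughly 15 cm above the middle of the light pad, tipped at least half-way from upright to flat so that the label side faces up. Finish while still holding it there, still; leave the plain plate, the magnet, the marker and the metal offcut where they are.

Things in the scene. Friction and masses are not known exactly. Their poses are not given: they have to be found in the camera images.
- plate_center (a point): Centre of the notched filter plate: 110 mm long (y), 64 mm high (z), 8 mm thick (x), 140 g, on edge in its stand, top edge 74 mm above the bench. Axes: x = out of the label face (level at the start), y = towards the frosted end, z = up to the notched long edge. Dark green from y = -55 to +21 mm, frosted white from +21 to +55 mm.
- notch (a point): Middle of the notch, a 12 x 12 mm square cut out of the upper corner of the plate's frosted end (y = +49, z = +26 mm from the plate's centre). Seen from the label side with the notched edge on top, the notch is at the right.
- plate: The whole notched plate (loose), same axes as its centre; origin at the middle of its lower edge.
- frosted_end: The frosted end, one piece with the plate; same origin and axes. On its x face only it bears the label, a yellow 22 x 36 mm sticker.
- spare_center (a point): Centre of the plain dark filter plate, same size, no notch, no frosted end, standing in the other stand; to be left alone.
- stand_a: Fixed wooden stand of the notched plate: block 44 x 90 x 26 mm high (x, y, z) with a slot 9.8 mm wide along y, open at both ends, whose floor is 10 mm above the bench. Origin at the middle of its underside. The plate stands in the slot 16 mm deep and lifts straight out.
- stand_b: The same kind of stand, holding the plain plate.
- pad_center (a point): Middle of the top of the fixed light pad, a grey square 120 x 120 mm panel with a white middle, 13 mm high.
- magnet: Black ring magnet, 40 mm across, 15 mm high; bystander, origin under its centre.
- pen: Black and red marker, 126 mm long, 17 mm thick, lying; bystander, origin under its centre.
- offcut: Bare metal angle offcut, 35 x 90 mm, 33 mm high; bystander, origin under its centre.
- locking_pliers: Fixed locking pliers standing in the bench vise, left of the work, up to 310 mm above the bench. With the vise and the gas torch on its rod stand in front of them they fill x = 0.24 to 0.50 m, y = 0.04 to 0.26 m, up to 410 mm above the bench: an obstacle to pass over, not through.

How it is judged (in metres and radians):
On the way:
1. the notched plate is lifted clear of its stand in the fingers (height (world z) of plate_center above 0.08 m and contact force between the fingers and plate above 1 N), for 0.2 s.
At the end, for the whole second after the job is handed in: The notched plate is held still in the fingers, off the frosted end and the pad; its centre within 40 mm sideways of the pad middle and 100 to 260 mm above the bench; its label face within 55 degrees of straight up; plain plate, magnet, pen and metal offcut within 20 mm of their starts (horizontal distance between plate_center and pad_center below 0.04 m and height (world z) of plate_center between 0.1 and 0.26 m and angle between plate's own x axis and vertical below 0.96 rad and contact force between the fingers and plate above 1 N and contact force between the fingers and frosted_end below 0.5 N and contact force between plate and light_pad below 0.1 N and linear speed of plate below 0.03 m/s and distance of each of spare_center, magnet, pen, offcut from where it was at the start of the episode below 0.02 m); the arm keeps its last pose, push and grip.
It fails at once if the fingers press on the frosted end (contact force between the fingers and frosted_end above 2 N).
It fails at once if the plain plate is disturbed (distance of spare_center from where it was at the start of the episode above 0.02 m).
It fails at once if a bystander is pushed away (distance of any of magnet, pen, offcut from where it was at the start of the episode above 0.02 m).
It also fails if it takes over 45 s, if anything falls off the work surface, if the arm or the gripper's body presses on something with over 40 N, if the wrist force passes 120 N, or if a joint passes its speed limit or range.

### The arm

A 7-joint arm with a two-finger parallel gripper is mounted at the origin on a cart in front of the work surface, level with it; the furniture and walls round the work are solid. World frame = base frame: x ahead of the robot, y to its left, z up, the work surface at z = 0. Lengths are in m, angles in degrees, forces in N, time in s.
With the tool pointing down it reaches from about 0.425 to 0.975 m from the base axis. Payload 16.7 kg.
Tool frame: the origin (TCP) lies on the centre line of the jaws, within the pads' length; the fingertips stand 8 mm ahead of it and the grasp point (between the pads) lies 11 mm behind it; z points along the fingers, y is the direction in which the jaws open and shut (so a half turn about z gives the same grasp; the last joint's range is limited). The gripper opens to 85 mm and grips with 20 to 120 N. Pads are 22 mm wide; open, the fingers measure 114 mm over their backs; the gripper's body (76 mm by 85 mm) begins 54 mm behind the grasp point. The pads swing forward as they close: fully open they stand 13 mm farther back than shut.
Start: joints at [-72.737, 24.414, 4.234, 92.017, -1.954, 63.644, -3.845], TCP at [0.294, 0.608, 0.239] pointing down, gripper open.
Joint ranges: [-163.25, 163.25], [-28.42, 122.38], [-70.27, 78.77], [12.13, 141.07], [-58.53, 238.53], [9.26, 117.41], [-156.51, 156.51]. Speed limits (degrees/s): [108.29, 108.29, 136.94, 136.94, 172.46, 172.46, 172.46].

### API

Orientations are given as [roll, pitch, yaw] about the fixed x, y, z axes, in that order (R = Rz(yaw) Ry(pitch) Rx(roll)).
In Python, from station import env gives the robot as it stands.
- The arm moves only by the tool step_arm, never from a script. Its argument "plan" is a list of rows, each an object of numbers: "ax", "ay", "az": the turn, a rotation vector about the tool's x, y, z in units of 6 degrees (1.0 is 6 degrees); "x", "y", "z": the shift along the tool's x, y, z in units of 25 mm (1.0 is 25 mm); "jaw": the opening, from -1 (shut) to 1 (fully open), so that 0 is half open. A call has 1 to 5 rows; each row shifts and turns the commanded pose from where the row before left it, along the tool's axes as they then stand; what a row does not reach is not made up. A row lasts 1/8 s, in which the tool goes at most 62.5 mm and 10.7 degrees, less where a joint would pass 70% of its speed; a pose out of reach is approached as far as the arm can. A call is refused whole if a number of a shift passes 1 or a number of a turn 1, either way. A call with a gripper value outside its range is refused whole. The fingers move at their own pace and stop on an object; "force" is the grip in N (left out, the last holds). Time passes only in rows, so rows that do not move let the fingers close. It gives the time, the measured TCP pose, the force and the opening at its end, in the units of the state.
- env.observe(): the state, without advancing time (a new reading comes with each control period).
- env.capture(name): name is "side" or "top" or "wrist"; returns a dict with "pixels" (384x512x3 uint8, red, green, blue), "depth" (384x512 float32, m along the optical axis (not along the pixel's ray), 0 where there is no reading), "intrinsics" (3x3 intrinsics, pixels), "position" and "orientation" of the camera in the world; the wrist camera has in their place "mount" (4x4, takes a point from camera to tool coordinates, whose origin is the TCP and whose axes are the flange's). Camera axes: x right, y up, looking along -z (the intrinsics and any distortion apply to the point x, -y, -z); pixel columns grow to the right and rows downward; lengths in m; the calibration is good to about 2 mm. A picture is of the moment at which its call begins: read the wrist's pose just before it.
- env.job_done(): hands the job in, once; it reports no verdict.
The state is a dict: "clock": time; "joint_positions": joint angles; "qd": joint speeds; "joint_efforts": joint torques, N m; "position": TCP position; "orientation": TCP orientation; "wrist_force": force on the tool from outside, world axes, zero at the start; "moment": the same for the moment, N m; "grip_width": finger opening in m.
Only numpy, scipy, OpenCV 4.12 (cv2) and the standard library are available. Lean on these libraries where they do the work, as an engineer would, in place of code of your own. Each camera call takes 0.05 s, during which the arm holds its last target. There are 200 camera calls.

## Working session

There is one attempt and no reset: what is moved stays moved. The work goes in short steps, Python scripts to look and compute and a tool call to move; the robot and the scene stay as the last step left them, time stands still between calls to the robot, and variables do not carry over. Pictures are saved under pics/ and viewed, about 8 in all and at most 12, crops included, and the job is handed in when it is done.

Besides the shell and the picture viewer there is one more tool, called by a JSON object that holds its "api" and its "payload". step_arm: Moves the arm, as the interface text tells. Its arguments: {"type":"object","properties":{"plan":{"type":"array"},"force":{"type":"number"}},"required":["plan"]}

```bash
mkdir -p pics; cat > h.py <<'E'
import numpy as np,cv2,pickle
from scipy.spatial.transform import Rotation as R
from station import env
def Rm(o):
    o=np.array(o,float)
    if o.shape==(3,3): return o
    return (R.from_euler('xyz',o,degrees=True) if o.size==3 else R.from_quat(o)).as_matrix()
def snap(n,f):
    s=env.observe(); c=env.capture(n)
    c['s']=s; cv2.imwrite('pics/'+f+'.png',c['pixels'][...,::-1]); pickle.dump(c,open('pics/'+f+'.pkl','wb')); return c
def cloud(c):
    d=c['depth'];K=np.array(c['intrinsics']);v,u=np.mgrid[:d.shape[0],:d.shape[1]]
    P=np.stack([(u-K[0,2])/K[0,0]*d,-(v-K[1,2])/K[1,1]*d,-d],-1)
    if 'mount' in c:
        M=np.array(c['mount']);P=P@M[:3,:3].T+M[:3,3]
        s=c['s'];return P@Rm(s['orientation']).T+np.array(s['position'])
    return P@Rm(c['orientation']).T+np.array(c['position'])
E
python3 - <<'E'
from h import *
s=env.observe();print({k:np.round(v,3).tolist() for k,v in s.items()})
a=snap('top','top0');b=snap('side','side0')
for c in(a,b):print(c['position'],c['orientation'],c['intrinsics'],[k for k in c])
E
```

```text
{'clock': 0.0, 'joint_positions': [-72.737, 24.448, 4.232, 92.053, -1.954, 63.645, -3.843], 'qd': [-0.026, 0.015, 0.006, -0.056, 0.077, -0.012, 0.061], 'joint_efforts': [0.001, -94.982, 3.762, -46.351, 0.019, 0.01, 0.0], 'position': [0.294, 0.607, 0.239], 'orientation': [-179.927, 0.006, 154.17], 'wrist_force': [-0.77, 0.123, -1.109], 'moment': [-0.037, 0.022, -0.021], 'grip_width': 0.086}
[ 0.35017171 -0.02752381  0.97936751] [  9.64111277  -1.4074168  -91.25858021] [[391.64662474   0.         255.83805836]
 [  0.         391.64662474 183.57420214]
 [  0.           0.           1.        ]] ['pixels', 'depth', 'intrinsics', 'position', 'orientation', 's']
[ 0.4521199  -0.47020117  0.81250816] [30.61868654 -0.12313418 -5.31821134] [[406.62574676   0.         256.1842029 ]
 [  0.         406.62574676 193.70036446]
 [  0.           0.           1.        ]] ['pixels', 'depth', 'intrinsics', 'position', 'orientation', 's']
```

View pics/top0.png

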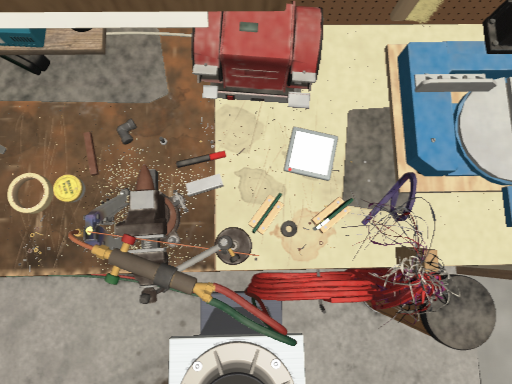

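View pics/side0.png

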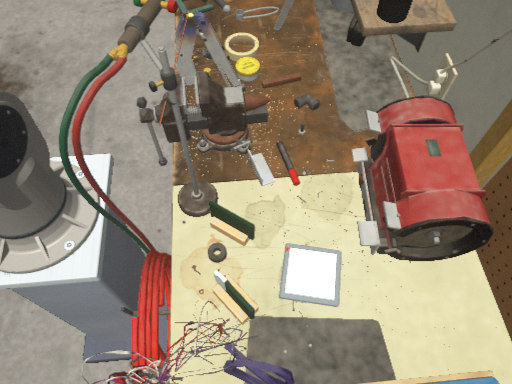

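Top view: the notched plate (white end) is near (335,213), the plain plate near (267,213), the magnet at (288,229) and the pad at (312,153). I'll enlarge around the plates next and print depth points.

```bash
python3 - <<'E'
from h import *
a=pickle.load(open('pics/top0.pkl','rb'));b=pickle.load(open('pics/side0.pkl','rb'))
A=cv2.resize(a['pixels'][185:245,240:360],None,fx=6.6,fy=6.6,interpolation=cv2.INTER_CUBIC)[:300]
A=cv2.resize(a['pixels'][185:240,240:360],(792,363),interpolation=cv2.INTER_CUBIC)
cv2.imwrite('pics/c1.png',A[...,::-1])
B=cv2.resize(b['pixels'][255:330,200:275],(600,600),interpolation=cv2.INTER_CUBIC)
cv2.imwrite('pics/c2.png',B[...,::-1])
for c,n in((a,'top'),(b,'side')):
    P=cloud(c);
    m=(P[...,2]>.062)&(P[...,2]<.085)&(P[...,0]>.2)&(P[...,0]<.6)&(P[...,1]<.05)&(P[...,1]>-.35)
    k,l,st,ce=cv2.connectedComponentsWithStats(m.astype('uint8'))
    for i in range(1,k):
        if st[i,4]<15: continue
        q=P[l==i];w,V=np.linalg.eigh(np.cov(q[:,:2].T));e=(q[:,:2]-q[:,:2].mean(0))@V[:,1]
        print(n,st[i],q.mean(0).round(4),'dir',V[:,1].round(3),'ext',e.min().round(3),e.max().round(3),q[:,2].max().round(3))
    # pad
    m=(P[...,2]>.008)&(P[...,2]<.02)&(P[...,0]>.35)&(P[...,0]<.7)&(P[...,1]<0)&(P[...,1]>-.4)&(c['pixels'].min(-1)>235)
    print(n,'pad',P[m].mean(0) if m.any() else 0,m.sum(), (P[m].min(0),P[m].max(0)) if m.any() else 0)
    # tall stuff
    m=(P[...,2]>.1)
    for x0 in np.arange(.2,1.,.1): print(np.round(x0,1),[ (round(float(P[...,2][m&(abs(P[...,0]-x0-.05)<.05)&(abs(P[...,1]-y0-.05)<.05)].max(initial=0)),2)) for y0 in np.arange(-.5,.7,.1)])
E
```

```text
top [252 193  30  40 164] [ 0.4362 -0.0762  0.0748] dir [-0.798  0.603] ext -0.055 0.054 0.079
top [316 198  38  32 168] [ 0.4317 -0.2356  0.0732] dir [-0.613  0.79 ] ext -0.055 0.055 0.079
top pad [ 0.59141326 -0.19685324  0.01388342] 1420 (array([ 0.5346466 , -0.25563396,  0.00865118]), array([ 0.64894866, -0.1393896 ,  0.01998865]))
0.2 [0.24, 0.22, 0.0, 0.35, 0.41, 0.41, 0.16, 0.12, 0.0, 0.0, 0.0, 0.0]
0.3 [0.22, 0.26, 0.22, 0.0, 0.98, 0.43, 0.41, 0.4, 0.0, 0.0, 0.0, 0.0]
0.4 [0.0, 0.26, 0.12, 0.0, 0.0, 0.0, 0.17, 0.32, 0.0, 0.0, 0.0, 0.0]
0.5 [0.14, 0.16, 0.0, 0.0, 0.0, 0.0, 0.12, 0.12, 0.0, 0.0, 0.0, 0.0]
0.6 [0.11, 0.0, 0.0, 0.11, 0.58, 0.58, 0.58, 0.58, 0.0, 0.0, 0.0, 0.0]
0.7 [0.17, 0.0, 0.0, 0.22, 0.2, 0.21, 0.0, 0.26, 0.31, 0.3, 0.0, 0.0]
0.8 [0.11, 0.0, 0.21, 0.22, 0.21, 0.22, 0.0, 0.24, 0.0, 0.0, 0.0, 0.0]
0.9 [0.17, 0.17, 0.14, 0.14, 0.0, 0.0, 0.0, 0.0, 0.0, 0.0, 0.0, 0.0]
side [192 180   6   8  30] [0.3648 0.0023 0.0731] dir [-0.919 -0.393] ext -0.006 0.005 0.085
side [209 200  46  30 278] [ 0.4389 -0.0779  0.0709] dir [-0.798  0.603] ext -0.053 0.057 0.076
side [119 2
[... 186 characters left out ...]
pad [ 0.59258275 -0.19720278  0.01233175] 2172 (array([ 0.5343882 , -0.25383406,  0.0081146 ]), array([ 0.65116135, -0.13857983,  0.01802477]))
0.2 [0.0, 0.2, 0.0, 0.34, 0.41, 0.41, 0.15, 0.12, 0.0, 0.0, 0.0, 0.0]
0.3 [0.0, 0.26, 0.22, 0.0, 0.39, 0.43, 0.41, 0.32, 0.0, 0.0, 0.0, 0.0]
0.4 [0.81, 0.26, 0.12, 0.0, 0.0, 0.0, 0.17, 0.32, 0.0, 0.0, 0.0, 0.0]
0.5 [0.14, 0.15, 0.0, 0.0, 0.0, 0.0, 0.12, 0.12, 0.0, 0.0, 0.0, 0.0]
0.6 [0.0, 0.0, 0.0, 0.1, 0.0, 0.0, 0.0, 0.0, 0.0, 0.0, 0.0, 0.0]
0.7 [0.15, 0.0, 0.0, 0.22, 0.2, 0.21, 0.0, 0.29, 0.27, 0.0, 0.0, 0.0]
0.8 [0.11, 0.0, 0.21, 0.22, 0.2, 0.22, 0.0, 0.3, 0.25, 0.0, 0.0, 0.0]
0.9 [0.0, 0.0, 0.16, 0.23, 0.32, 0.35, 0.37, 0.33, 0.26, 0.0, 0.0, 0.0]
```

View pics/c1.png

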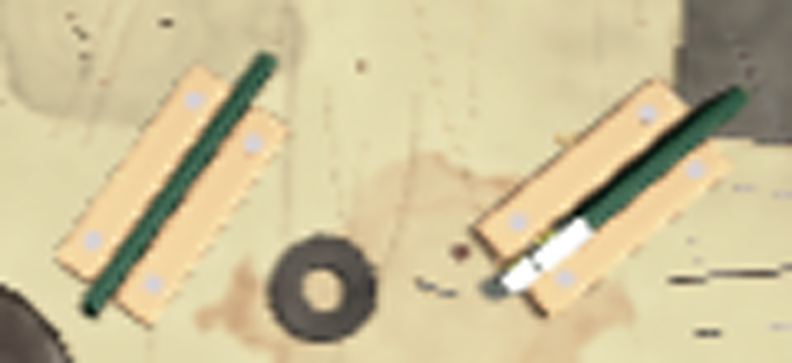

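View pics/c2.png

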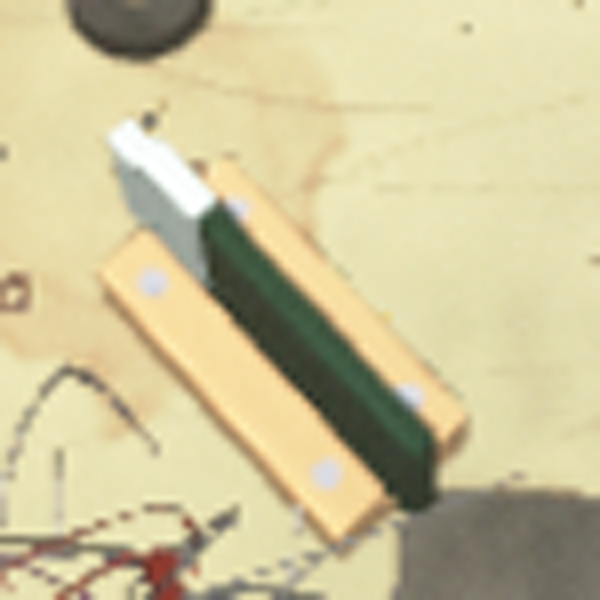

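Label face normal is ≈(+.79,+.61), since yellow shows on the up-left side. Before travelling I need the overhead bar's extents (the z≈0.58 readings) and what surrounds the start pose.

```bash
python3 - <<'E'
from h import *
a=pickle.load(open('pics/top0.pkl','rb'));P=cloud(a)
m=(P[...,2]>.43)&(a['depth']>0);k,l,st,ce=cv2.connectedComponentsWithStats(m.astype('uint8'))
for i in range(1,k):
    if st[i,4]>20:q=P[l==i];print(st[i],np.percentile(q,[1,50,99],axis=0).round(3).tolist())
print('magnet',P[229,281],P[236,288]);
q=P[(P[...,2]>.33)&(P[...,2]<.5)&(P[...,0]>.0)&(a['depth']>0)];print('hoses',len(q))
for y in np.arange(-.3,.5,.05):
    s=q[abs(q[:,1]-y)<.025]
    if len(s):print(round(y,2),s.min(0).round(2),s.max(0).round(2))
w=snap('wrist','w0');print(w['mount'])
E
```

```text
[   0    0  287   29 6659] [[0.625, -0.071, 0.498], [0.644, 0.124, 0.513], [0.659, 0.282, 0.583]]
magnet [ 0.39930679 -0.11402042  0.01569715] [ 0.38189471 -0.13050219  0.01673193]
hoses 5174
-0.1 [ 0.2  -0.1   0.33] [ 0.24 -0.08  0.39]
-0.05 [ 0.22 -0.07  0.33] [ 0.34 -0.03  0.41]
-0.0 [ 0.25 -0.02  0.33] [0.65 0.02 0.5 ]
0.05 [0.28 0.03 0.37] [0.65 0.07 0.5 ]
0.1 [0.3  0.08 0.38] [0.65 0.12 0.5 ]
0.15 [0.31 0.13 0.39] [0.65 0.17 0.5 ]
0.2 [0.31 0.18 0.39] [0.65 0.22 0.5 ]
0.25 [0.37 0.23 0.35] [0.65 0.27 0.5 ]
0.3 [0.64 0.28 0.5 ] [0.65 0.29 0.5 ]
[[-6.03070887e-05  9.44654328e-01  3.28067367e-01  8.44142783e-02]
 [ 9.99999940e-01 -5.48279716e-05  3.41699837e-04 -1.21703081e-03]
 [ 3.40775498e-04  3.28067368e-01 -9.44654268e-01 -1.34757621e-01]
 [ 0.00000000e+00  0.00000000e+00  0.00000000e+00  1.00000000e+00]]
```

View pics/w0.png

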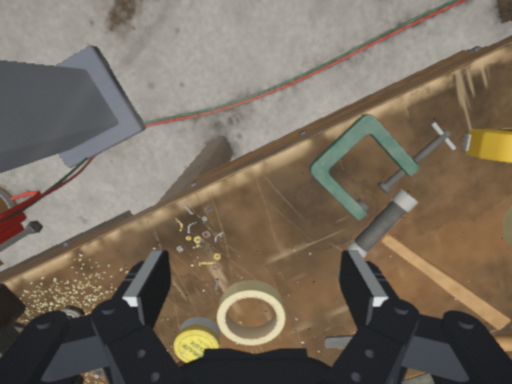

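The wrist view shows only the clear left bench, with tape at (250,312) and a clamp at (365,165). A shelf at z 0.50–0.58 begins at x≈0.625 for y>-0.07, so I'll travel at radius ≈0.47 and z≈0.5. Retract and rise first.

{"api": "step_arm", "payload": {"plan": [{"y": -0.6, "z": -1}, {"y": -0.8, "z": -1}, {"y": -0.8, "z": -1}, {"y": -0.8, "z": -1}, {"y": -0.8, "z": -1}]}}

```text
schema error: expected keys ax, ay, az, x, y, z, jaw
```

{"api": "step_arm", "payload": {"plan": [{"y": -0.8, "z": -1}, {"y": -0.8, "z": -1}, {"y": -0.8, "z": -1}, {"y": -0.8, "z": -1}, {"y": -0.8, "z": -1}]}}

```text
schema error: expected keys ax, ay, az, x, y, z, jaw
```

```bash
cat > plan.py <<'E'
from h import *
import sys
def go(goal,yaw=None,tilt=None):
    s=env.observe();T=Rm(s['orientation']);p=np.array(s['position'])
    d=T.T@(np.array(goal)-p)/.025
    G=R.from_euler('xyz',[180,0,yaw],degrees=True).as_matrix() if yaw is not None else T
    r=R.from_matrix(T.T@G).as_rotvec(degrees=True)/6
    print('clk',round(s['clock'],2),'p',p.round(4),'o',np.round(s['orientation'],2),'j',np.round(s['joint_positions'],1),'w',round(s['grip_width'],4))
    print(' shift units',d.round(2),'turn units',r.round(2))
if __name__=='__main__':
    v=[float(x) for x in sys.argv[1:]];go(v[:3],v[3] if len(v)>3 else None)
E
python3 plan.py .40 .2 .5 127.7
```

```text
clk 0.15 p [0.294  0.6073 0.2388] o [-179.94    0.    154.16] j [-72.7  24.4   4.2  92.   -2.   63.6  -3.8] w 0.0854
 shift units [-10.92 -12.83 -10.44] turn units [-0.01  0.    4.41]
```

{"api": "step_arm", "payload": {"plan": [{"ax": 0, "ay": 0, "az": 0, "x": 0, "y": -0.5, "z": -1, "jaw": 1}, {"ax": 0, "ay": 0, "az": 0, "x": 0, "y": -0.8, "z": -1, "jaw": 1}, {"ax": 0, "ay": 0, "az": 0, "x": 0, "y": -0.8, "z": -1, "jaw": 1}, {"ax": 0, "ay": 0, "az": 0, "x": 0, "y": -0.8, "z": -1, "jaw": 1}, {"ax": 0, "ay": 0, "az": 0, "x": 0, "y": -0.8, "z": -1, "jaw": 1}]}}

```text
clock: 0.78
position: [0.2535, 0.5235, 0.3649]
orientation: [-180.0, 0.0, 154.2]
wrist_force: [0.1, 0.6, 0.6]
grip_width: 0.0856
```

{"api": "step_arm", "payload": {"plan": [{"ax": 0, "ay": 0, "az": 0, "x": 0, "y": -0.8, "z": -1, "jaw": 1}, {"ax": 0, "ay": 0, "az": 0, "x": 0, "y": -0.8, "z": -1, "jaw": 1}, {"ax": 0, "ay": 0, "az": 0, "x": 0, "y": -0.8, "z": -1, "jaw": 1}, {"ax": 0, "ay": 0, "az": 0, "x": 0, "y": -0.8, "z": -1, "jaw": 1}, {"ax": 0, "ay": 0, "az": 0, "x": 0, "y": -0.8, "z": -1, "jaw": 1}]}}

```text
clock: 1.4
position: [0.2098, 0.4335, 0.49]
orientation: [-180.0, -0.0, 154.2]
wrist_force: [0.2, 0.1, 0.8]
grip_width: 0.0854
```

```bash
python3 plan.py .40 .25 .5 127.7
```

```text
clk 1.4 p [0.2098 0.4335 0.49  ] o [-179.98   -0.    154.17] j [-75.2  -1.8   3.3  93.7   0.1  88.1  -7.8] w 0.0854
 shift units [-10.04  -3.29  -0.4 ] turn units [-0.    0.    4.41]
```

{"api": "step_arm", "payload": {"plan": [{"ax": 0, "ay": 0, "az": 0, "x": -0.6, "y": -0.2, "z": -0.2, "jaw": 1}, {"ax": 0, "ay": 0, "az": 0, "x": -1, "y": -0.3, "z": -0.2, "jaw": 1}, {"ax": 0, "ay": 0, "az": 0, "x": -1, "y": -0.3, "z": -0.2, "jaw": 1}, {"ax": 0, "ay": 0, "az": 0, "x": -1, "y": -0.3, "z": -0.2, "jaw": 1}, {"ax": 0, "ay": 0, "az": 0, "x": -1, "y": -0.3, "z": -0.2, "jaw": 1}]}}

```text
clock: 2.02
position: [0.2998, 0.3517, 0.5136]
orientation: [-179.9, 0.0, 154.1]
wrist_force: [1.1, -0.7, 0.7]
grip_width: 0.0855
```

{"api": "step_arm", "payload": {"plan": [{"ax": 0, "ay": 0, "az": 0, "x": -1, "y": -0.4, "z": 0, "jaw": 1}, {"ax": 0, "ay": 0, "az": 0, "x": -1, "y": -0.4, "z": 0, "jaw": 1}, {"ax": 0, "ay": 0, "az": 0, "x": -1, "y": -0.4, "z": 0, "jaw": 1}, {"ax": 0, "ay": 0, "az": 0, "x": -1, "y": -0.4, "z": 0, "jaw": 1}, {"ax": 0, "ay": 0, "az": 0, "x": -1, "y": -0.4, "z": 0, "jaw": 1}]}}

```text
clock: 2.65
position: [0.3903, 0.2519, 0.5135]
orientation: [-179.9, -0.0, 154.1]
wrist_force: [0.1, 0.3, 0.2]
grip_width: 0.0856
```

```bash
python3 plan.py .46 .0 .5 127.7
```

```text
clk 2.65 p [0.3903 0.2519 0.5135] o [-179.93   -0.    154.13] j [-62.3  -4.9  19.7  93.5   1.7  91.2  21.5] w 0.0856
 shift units [-6.91 -7.85  0.55] turn units [-0.01  0.    4.4 ]
```

{"api": "step_arm", "payload": {"plan": [{"ax": 0, "ay": 0, "az": 0, "x": -0.8, "y": -0.8, "z": 0, "jaw": 1}, {"ax": 0, "ay": 0, "az": 0, "x": -0.8, "y": -0.8, "z": 0, "jaw": 1}, {"ax": 0, "ay": 0, "az": 0, "x": -0.8, "y": -0.8, "z": 0, "jaw": 1}, {"ax": 0, "ay": 0, "az": 0, "x": -0.7, "y": -0.8, "z": 0, "jaw": 1}, {"ax": 0, "ay": 0, "az": 0, "x": -0.7, "y": -0.8, "z": 0, "jaw": 1}]}}

```text
clock: 3.28
position: [0.4316, 0.1203, 0.5135]
orientation: [-179.9, -0.0, 154.1]
wrist_force: [-0.0, 0.2, 0.0]
grip_width: 0.0853
```

{"api": "step_arm", "payload": {"plan": [{"ax": 0, "ay": 0, "az": 0, "x": -0.7, "y": -0.8, "z": 0, "jaw": 1}, {"ax": 0, "ay": 0, "az": 0, "x": -0.6, "y": -0.8, "z": 0, "jaw": 1}, {"ax": 0, "ay": 0, "az": 0, "x": -0.6, "y": -0.8, "z": 0, "jaw": 1}, {"ax": 0, "ay": 0, "az": 0, "x": -0.6, "y": -0.8, "z": 0, "jaw": 1}, {"ax": 0, "ay": 0, "az": 0, "x": -0.6, "y": -0.8, "z": 0, "jaw": 1}]}}

```text
clock: 3.9
position: [0.4575, -0.0035, 0.5136]
orientation: [-179.9, -0.0, 154.1]
wrist_force: [-0.9, 0.6, 0.5]
grip_width: 0.0857
```

```bash
python3 plan.py .438 -.244 .4 127.7
```

```text
clk 3.9 p [ 0.4575 -0.0035  0.5136] o [-1.7994e+02 -2.0000e-02  1.5413e+02] j [-51.2  -8.7  38.   94.9   5.4  92.   50.7] w 0.0857
 shift units [-3.5  -8.99  4.55] turn units [-0.01 -0.    4.41]
```

{"api": "step_arm", "payload": {"plan": [{"ax": 0, "ay": 0, "az": 0, "x": -0.3, "y": -0.9, "z": 0, "jaw": 1}, {"ax": 0, "ay": 0, "az": 0, "x": -0.4, "y": -0.9, "z": 0, "jaw": 1}, {"ax": 0, "ay": 0, "az": 0, "x": -0.4, "y": -0.9, "z": 0, "jaw": 1}, {"ax": 0, "ay": 0, "az": 0, "x": -0.3, "y": -0.9, "z": 0, "jaw": 1}, {"ax": 0, "ay": 0, "az": 0, "x": -0.4, "y": -0.9, "z": 0, "jaw": 1}]}}

```text
clock: 4.53
position: [0.4485, -0.1243, 0.5137]
orientation: [-180.0, -0.0, 154.1]
wrist_force: [1.1, 0.2, -0.2]
grip_width: 0.0854
```

{"api": "step_arm", "payload": {"plan": [{"ax": 0, "ay": 0, "az": 0, "x": -0.3, "y": -0.9, "z": 0.2, "jaw": 1}, {"ax": 0, "ay": 0, "az": 0, "x": -0.4, "y": -0.9, "z": 0.4, "jaw": 1}, {"ax": 0, "ay": 0, "az": 0, "x": -0.4, "y": -0.9, "z": 0.5, "jaw": 1}, {"ax": 0, "ay": 0, "az": 0, "x": -0.3, "y": -0.9, "z": 0.8, "jaw": 1}, {"ax": 0, "ay": 0, "az": 0, "x": -0.3, "y": -0.9, "z": 0.8, "jaw": 1}]}}

```text
clock: 5.15
position: [0.4374, -0.2441, 0.4457]
orientation: [-180.0, -0.0, 154.1]
wrist_force: [0.8, -0.1, -0.4]
grip_width: 0.0853
```

{"api": "step_arm", "payload": {"plan": [{"ax": 0, "ay": 0, "az": 0.9, "x": 0, "y": 0, "z": 0.6, "jaw": 1}, {"ax": 0, "ay": 0, "az": 0.9, "x": 0, "y": 0, "z": 0.6, "jaw": 1}, {"ax": 0, "ay": 0, "az": 0.9, "x": 0, "y": 0, "z": 0.6, "jaw": 1}, {"ax": 0, "ay": 0, "az": 0.9, "x": 0, "y": 0, "z": 0.6, "jaw": 0.2}, {"ax": 0, "ay": 0, "az": 0.8, "x": 0, "y": 0, "z": 0.4, "jaw": 0}]}}

```text
clock: 5.78
position: [0.4374, -0.2432, 0.3756]
orientation: [-179.9, -0.0, 127.6]
wrist_force: [0.1, 0.5, 0.2]
grip_width: 0.0517
```

```bash
python3 plan.py .438 -.244 .041 127.7; python3 - <<'E'
from h import *
c=snap('wrist','w1')
I=c['pixels'].copy();P=cloud(c)
for y in (-55,-21,0,10,21,55): pass
cv2.imwrite('pics/w1v.png',cv2.resize(I,(768,576),interpolation=cv2.INTER_CUBIC)[...,::-1])
m=(P[...,2]>.06)&(P[...,2]<.09)&(P[...,0]>.3)&(c['depth']>0)
k,l,st,ce=cv2.connectedComponentsWithStats(m.astype('uint8'))
for i in range(1,k):
    if st[i,4]<40: continue
    q=P[l==i];w,V=np.linalg.eigh(np.cov(q[:,:2].T));e=(q[:,:2]-q[:,:2].mean(0))@V
    print(st[i],q.mean(0).round(4),'dir',V[:,1].round(3),'perp',np.percentile(e[:,0],[2,98]).round(4),'ext',e[:,1].min().round(3),e[:,1].max().round(3),np.percentile(q[:,2],[50,95]).round(4))
E
```

```text
clk 5.78 p [ 0.4374 -0.2432  0.3756] o [-1.7992e+02 -2.0000e-02  1.2756e+02] j [-41.4  -0.8  64.3 105.7   0.8  74.7  60.2] w 0.0517
 shift units [-0.04  0.02 13.39] turn units [-0.01 -0.   -0.02]
[319   3  22  89 736] [ 0.4343 -0.078   0.072 ] dir [-0.798  0.603] perp [-0.0048  0.0031] ext -0.057 0.053 [0.0735 0.0754]
[252 102   6  76 393] [ 0.429  -0.2344  0.0725] dir [-0.615  0.788] perp [-0.0033  0.0039] ext -0.058 0.051 [0.0738 0.0754]
[127 152  19  23  73] [ 0.3096 -0.373   0.0784] dir [-0.48   0.877] perp [-0.0118  0.0135] ext -0.015 0.016 [0.0797 0.0893]
[ 430  157   82   82 1394] [ 0.7564 -0.0876  0.0743] dir [-0.008  1.   ] perp [-0.0322  0.0115] ext -0.087 0.068 [0.0739 0.088 ]
[121 174  12   8  49] [ 0.3112 -0.3966  0.0792] dir [-1.   -0.03] perp [-0.0008  0.0008] ext -0.005 0.007 [0.08   0.0881]
[130 176  21  15 141] [ 0.331  -0.3965  0.0744] dir [-1.     0.001] perp [-0.0006  0.0009] ext -0.013 0.014 [0.0743 0.0882]
[419 229  15  16  82] [ 0.7444 -0.1906  0.0772] dir [-0.997  0.071] perp [-0.0094  0.0036] ext -0.034 0.013 [0.0799 0.0854]
[442 230  14  21  53] [ 0.7767 -0
[... 742 characters left out ...]
56 -0.2538  0.0754] dir [0. 1.] perp [-0.0021  0.0022] ext -0.046 0.043 [0.0755 0.0885]
[193 317  67  36 415] [ 0.5878 -0.5514  0.0813] dir [-0.988 -0.153] perp [-0.0069  0.0104] ext -0.093 0.046 [0.0822 0.0892]
[357 347   9  11  46] [ 0.8266 -0.4275  0.0808] dir [-1. -0.] perp [-0.0009  0.001 ] ext -0.01 0.013 [0.0809 0.0888]
[136 350  17  13  49] [ 0.5098 -0.6783  0.087 ] dir [-0.999 -0.032] perp [-0.0022  0.0018] ext -0.019 0.016 [0.0872 0.0897]
[  0 372   9  12  89] [ 0.3212 -0.9239  0.0671] dir [-0.831  0.556] perp [-0.0032  0.0053] ext -0.014 0.011 [0.0665 0.0753]
[378 375  13   9  59] [ 0.9342 -0.4604  0.0661] dir [-0.295  0.955] perp [-0.005   0.0169] ext -0.016 0.021 [0.0644 0.0754]
```

View pics/w1v.png

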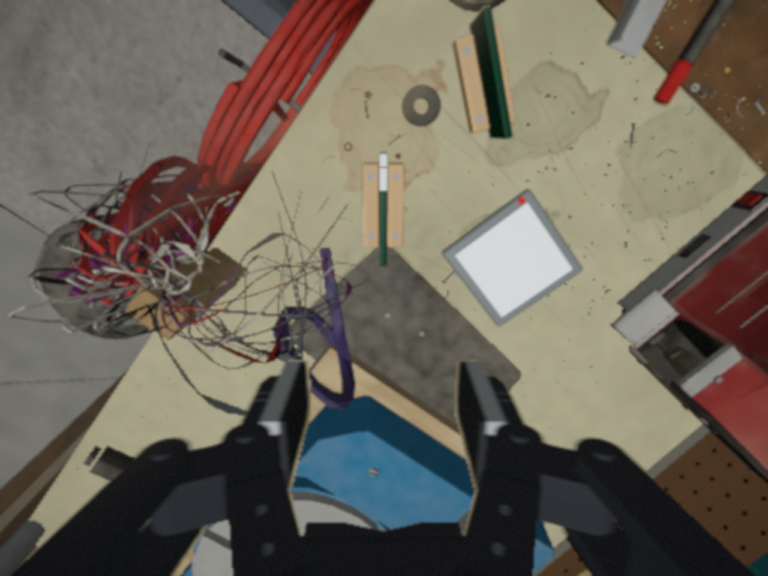

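The wrist view shows the plate upright at (383,210), with its white end at (383,160), aligned with the jaws. Wires lie at left (200–350,180–330). All three cameras agree on the plate line. I'll check what stands near the descent column.

```bash
python3 - <<'E'
from h import *
for f in('top0','side0','w1'):
    c=pickle.load(open(f'pics/{f}.pkl','rb'));P=cloud(c)
    d=np.hypot(P[...,0]-.438,P[...,1]+.244)
    m=(P[...,2]>.085)&(P[...,2]<.35)&(d<.13)&(c['depth']>0)
    q=P[m];dd=d[m];o=np.argsort(dd)[::max(1,m.sum()//8)]
    print(f,m.sum());print(np.c_[q[o],dd[o]].round(3))
E
```

```text
top0 713
[[ 0.399 -0.268  0.086  0.046]
 [ 0.441 -0.323  0.111  0.079]
 [ 0.422 -0.329  0.172  0.086]
 [ 0.417 -0.338  0.221  0.096]
 [ 0.387 -0.332  0.24   0.102]
 [ 0.421 -0.352  0.178  0.109]
 [ 0.366 -0.339  0.227  0.119]
 [ 0.435 -0.37   0.16   0.127]
 [ 0.412 -0.371  0.126  0.13 ]]
side0 837
[[ 0.401 -0.268  0.089  0.044]
 [ 0.434 -0.325  0.152  0.081]
 [ 0.43  -0.335  0.185  0.091]
 [ 0.422 -0.341  0.191  0.098]
 [ 0.428 -0.347  0.166  0.103]
 [ 0.386 -0.341  0.194  0.11 ]
 [ 0.397 -0.355  0.19   0.119]
 [ 0.388 -0.36   0.204  0.126]
 [ 0.437 -0.374  0.161  0.13 ]]
w1 1992
[[ 0.399 -0.27   0.088  0.047]
 [ 0.44  -0.325  0.102  0.081]
 [ 0.417 -0.33   0.113  0.088]
 [ 0.36  -0.302  0.129  0.097]
 [ 0.422 -0.345  0.193  0.102]
 [ 0.398 -0.345  0.246  0.108]
 [ 0.397 -0.353  0.226  0.117]
 [ 0.383 -0.357  0.196  0.126]]
```

{"api": "step_arm", "payload": {"plan": [{"ax": 0, "ay": 0, "az": 0, "x": 0, "y": 0, "z": 0.9, "jaw": 0}, {"ax": 0, "ay": 0, "az": 0, "x": 0, "y": 0, "z": 0.9, "jaw": 0}, {"ax": 0, "ay": 0, "az": 0, "x": 0, "y": 0, "z": 0.8, "jaw": -0.1}, {"ax": 0, "ay": 0, "az": 0, "x": 0, "y": 0, "z": 0.8, "jaw": -0.2}]}}

```text
clock: 6.32
position: [0.4377, -0.2431, 0.291]
orientation: [-180.0, 0.0, 127.8]
wrist_force: [0.5, 0.6, 0.7]
grip_width: 0.0343
```

```bash
python3 plan.py .438 -.244 .041 127.8
```

```text
clk 6.33 p [ 0.4377 -0.2431  0.291 ] o [-1.7995e+02  1.0000e-02  1.2784e+02] j [-37.    7.9  65.6 112.8  -8.   64.2  69.7] w 0.0343
 shift units [-0.04 -0.   10.  ] turn units [-0.01  0.    0.01]
```

{"api": "step_arm", "payload": {"plan": [{"ax": 0, "ay": 0, "az": 0, "x": 0.1, "y": 0, "z": 1, "jaw": -0.2}, {"ax": 0, "ay": 0, "az": 0, "x": 0, "y": 0, "z": 1, "jaw": -0.2}, {"ax": 0, "ay": 0, "az": 0, "x": 0, "y": 0, "z": 1, "jaw": -0.2}, {"ax": 0, "ay": 0, "az": 0, "x": 0, "y": 0, "z": 1, "jaw": -0.2}, {"ax": 0, "ay": 0, "az": 0, "x": 0, "y": 0, "z": 1, "jaw": -0.2}]}}

```text
clock: 6.95
position: [0.4361, -0.2412, 0.1658]
orientation: [-179.9, 0.0, 127.8]
wrist_force: [0.2, -1.0, 0.9]
grip_width: 0.0345
```

{"api": "step_arm", "payload": {"plan": [{"ax": 0, "ay": 0, "az": 0, "x": 0, "y": 0, "z": 1, "jaw": -0.2}, {"ax": 0, "ay": 0, "az": 0, "x": 0, "y": 0, "z": 0.9, "jaw": -0.2}, {"ax": 0, "ay": 0, "az": 0, "x": 0, "y": 0, "z": 0.5, "jaw": -0.2}]}}

```text
clock: 7.32
position: [0.4358, -0.241, 0.1058]
orientation: [-179.9, -0.0, 127.8]
wrist_force: [0.3, 0.2, 0.6]
grip_width: 0.0338
```

```bash
python3 plan.py .437 -.243 .042 127.8;python3 - <<'E'
from h import *
c=snap('wrist','w2')
s=snap('side','s2');I=cv2.resize(s['pixels'][225:345,170:310],(700,600),interpolation=cv2.INTER_CUBIC)
J=cv2.resize(c['pixels'],(560,420))
cv2.imwrite('pics/s2v.png',I[...,::-1])
E
```

```text
clk 7.33 p [ 0.4358 -0.241   0.1058] o [-1.7991e+02 -4.0000e-02  1.2781e+02] j [-18.9  25.8  50.5 123.3 -29.1  43.6  88.4] w 0.0338
 shift units [-0.09 -0.01  2.55] turn units [-0.02 -0.01  0.  ]
```

View pics/s2v.png

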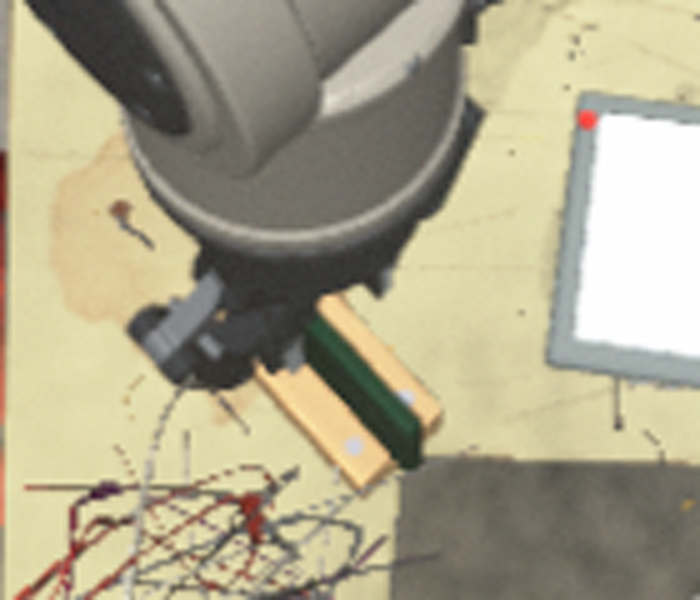

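Side view: gripper over the plate. The visible dark end is at (415,460) and the fingers straddle around (300,350). Descend and close gently.

{"api": "step_arm", "payload": {"plan": [{"ax": 0, "ay": 0, "az": 0, "x": -0.1, "y": 0, "z": 0.9, "jaw": -0.2}, {"ax": 0, "ay": 0, "az": 0, "x": 0, "y": 0, "z": 0.9, "jaw": -0.2}, {"ax": 0, "ay": 0, "az": 0, "x": 0, "y": 0, "z": 0.7, "jaw": -0.2}, {"ax": 0, "ay": 0, "az": 0, "x": 0, "y": 0, "z": 0, "jaw": -0.2}]}}

```text
clock: 7.92
position: [0.4376, -0.2427, 0.044]
orientation: [-180.0, -0.0, 127.8]
wrist_force: [-0.1, -0.7, 1.2]
grip_width: 0.0344
```

{"api": "step_arm", "payload": {"plan": [{"ax": 0, "ay": 0, "az": 0, "x": 0, "y": 0, "z": 0, "jaw": -0.5}, {"ax": 0, "ay": 0, "az": 0, "x": 0, "y": 0, "z": 0, "jaw": -0.7}, {"ax": 0, "ay": 0, "az": 0, "x": 0, "y": 0, "z": 0, "jaw": -1}, {"ax": 0, "ay": 0, "az": 0, "x": 0, "y": 0, "z": 0, "jaw": -1}, {"ax": 0, "ay": 0, "az": 0, "x": 0, "y": 0, "z": 0, "jaw": -1}], "force": 50}}

```text
clock: 8.55
position: [0.4384, -0.2428, 0.045]
orientation: [180.0, 0.0, 127.8]
wrist_force: [-1.1, 0.8, 8.0]
grip_width: 0.0076
```

```bash
python3 plan.py .437 -.243 .142 127.8
```

```text
clk 8.55 p [ 0.4384 -0.2428  0.045 ] o [1.7996e+02 4.0000e-02 1.2778e+02] j [-12.6  31.4  43.2 124.6 -36.3  37.1  94.2] w 0.0076
 shift units [ 0.02 -0.05 -3.88] turn units [ 0.01  0.01 -0.  ]
```

{"api": "step_arm", "payload": {"plan": [{"ax": 0, "ay": 0, "az": 0, "x": 0, "y": 0, "z": -0.3, "jaw": -1}, {"ax": 0, "ay": 0, "az": 0, "x": 0, "y": 0, "z": -0.4, "jaw": -1}, {"ax": 0, "ay": 0, "az": 0, "x": 0, "y": 0, "z": -0.5, "jaw": -1}, {"ax": 0, "ay": 0, "az": 0, "x": 0, "y": 0, "z": -0.8, "jaw": -1}, {"ax": 0, "ay": 0, "az": 0, "x": 0, "y": 0, "z": -0.8, "jaw": -1}]}}

```text
clock: 9.18
position: [0.438, -0.2427, 0.1156]
orientation: [180.0, 0.0, 127.8]
wrist_force: [0.7, -0.1, -1.2]
grip_width: 0.0077
```

{"api": "step_arm", "payload": {"plan": [{"ax": 0, "ay": 0, "az": 0, "x": 0, "y": 0, "z": -0.8, "jaw": -1}, {"ax": 0, "ay": 0, "az": 0, "x": 0, "y": 0, "z": -0.8, "jaw": -1}, {"ax": 0, "ay": 0, "az": 0, "x": 0, "y": 0, "z": -0.8, "jaw": -1}, {"ax": 0, "ay": 0, "az": 0, "x": 0, "y": 0, "z": -0.8, "jaw": -1}, {"ax": 0, "ay": 0, "az": 0, "x": 0, "y": 0, "z": -0.4, "jaw": -1}]}}

```text
clock: 9.8
position: [0.4382, -0.2427, 0.2056]
orientation: [179.9, 0.0, 127.8]
wrist_force: [-0.2, 0.8, -2.1]
grip_width: 0.0075
```

```bash
python3 plan.py .592 -.197 .20; python3 - <<'E'
from h import *
s=snap('side','s3');w=snap('wrist','w3')
I=s['pixels'][140:340,150:400]
cv2.imwrite('pics/s3v.png',np.hstack([cv2.resize(I,(400,320)),cv2.resize(w['pixels'],(400,320))])[...,::-1])
E
```

```text
clk 9.8 p [ 0.4382 -0.2427  0.2056] o [1.7993e+02 4.0000e-02 1.2777e+02] j [-28.9  16.8  60.6 118.4 -18.1  54.5  79.2] w 0.0075
 shift units [-2.32  5.98  0.23] turn units [0. 0. 0.]
```

View pics/s3v.png

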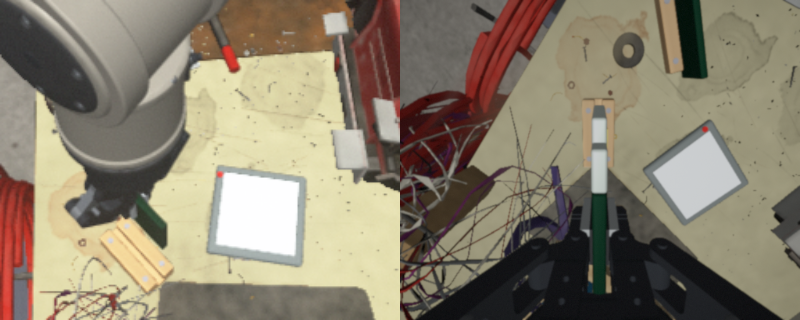

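Lifted. The wrist view shows the plate held on the dark part with the frosted end and notch free at (598,140). Now move over the pad, turn the label normal toward +x, then tip.

{"api": "step_arm", "payload": {"plan": [{"ax": 0, "ay": 0, "az": 0, "x": -0.2, "y": 0.6, "z": 0, "jaw": -1}, {"ax": 0, "ay": 0, "az": 0, "x": -0.4, "y": 1, "z": 0, "jaw": -1}, {"ax": 0, "ay": 0, "az": 0, "x": -0.4, "y": 1, "z": 0, "jaw": -1}, {"ax": 0, "ay": 0, "az": 0, "x": -0.4, "y": 1, "z": 0, "jaw": -1}, {"ax": 0, "ay": 0, "az": 0, "x": -0.4, "y": 1, "z": 0, "jaw": -1}]}}

```text
clock: 10.52
position: [0.5579, -0.2068, 0.203]
orientation: [-179.9, -0.1, 127.8]
wrist_force: [0.5, -0.8, -1.1]
grip_width: 0.0076
```

{"api": "step_arm", "payload": {"plan": [{"ax": 0, "ay": 0, "az": 0, "x": -0.4, "y": 0.8, "z": 0, "jaw": -1}, {"ax": 0, "ay": 0, "az": 0, "x": -0.2, "y": 0.4, "z": 0, "jaw": -1}, {"ax": 0, "ay": 0, "az": 0.6, "x": 0, "y": 0, "z": 0, "jaw": -1}, {"ax": 0, "ay": 0, "az": 0.8, "x": 0, "y": 0, "z": 0, "jaw": -1}, {"ax": 0, "ay": 0, "az": 0.8, "x": 0, "y": 0, "z": 0, "jaw": -1}]}}

```text
clock: 11.15
position: [0.5892, -0.2012, 0.2036]
orientation: [-180.0, -0.0, 114.4]
wrist_force: [0.1, -0.2, -2.3]
grip_width: 0.0077
```

{"api": "step_arm", "payload": {"plan": [{"ax": 0, "ay": 0, "az": 0.8, "x": 0, "y": 0, "z": 0, "jaw": -1}, {"ax": 0, "ay": 0, "az": 0.8, "x": 0, "y": 0, "z": 0, "jaw": -1}, {"ax": 0, "ay": 0, "az": 0.8, "x": 0, "y": 0, "z": 0, "jaw": -1}, {"ax": 0, "ay": 0, "az": 0.8, "x": 0, "y": 0, "z": 0, "jaw": -1}, {"ax": 0, "ay": 0, "az": 0.6, "x": 0, "y": 0, "z": 0, "jaw": -1}]}}

```text
clock: 11.78
position: [0.5892, -0.2011, 0.2036]
orientation: [-179.9, -0.0, 91.6]
wrist_force: [-0.4, 0.1, -1.5]
grip_width: 0.0076
```

```bash
python3 plan.py .592 -.197 .20
```

```text
clk 11.78 p [ 0.5892 -0.2011  0.2036] o [-1.7994e+02 -1.0000e-02  9.1620e+01] j [-30.1  34.9  62.2 103.4 -34.4  63.3  45.9] w 0.0076
 shift units [0.16 0.12 0.15] turn units [0. 0. 0.]
```

{"api": "step_arm", "payload": {"plan": [{"ax": -0.5, "ay": 0, "az": 0, "x": 0, "y": 0, "z": 0, "jaw": -1}, {"ax": -0.8, "ay": 0, "az": 0, "x": -0.1, "y": 0, "z": 0, "jaw": -1}, {"ax": -0.8, "ay": 0, "az": 0, "x": -0.1, "y": 0, "z": 0, "jaw": -1}, {"ax": -0.8, "ay": 0, "az": 0, "x": 0, "y": 0, "z": 0, "jaw": -1}, {"ax": -0.8, "ay": 0, "az": 0, "x": 0, "y": 0, "z": 0, "jaw": -1}]}}

```text
clock: 12.4
position: [0.5892, -0.2063, 0.2039]
orientation: [157.7, 0.0, 91.7]
wrist_force: [0.5, -0.7, -1.6]
grip_width: 0.0074
```

{"api": "step_arm", "payload": {"plan": [{"ax": -0.8, "ay": 0, "az": 0, "x": 0, "y": 0, "z": 0, "jaw": -1}, {"ax": -0.8, "ay": 0, "az": 0, "x": 0, "y": 0, "z": 0, "jaw": -1}, {"ax": -0.8, "ay": 0, "az": 0, "x": 0, "y": 0, "z": 0, "jaw": -1}, {"ax": -0.8, "ay": 0, "az": 0, "x": 0, "y": 0, "z": 0, "jaw": -1}, {"ax": -0.8, "ay": 0, "az": 0, "x": 0, "y": 0, "z": 0, "jaw": -1}]}}

```text
clock: 13.02
position: [0.5866, -0.2097, 0.1838]
orientation: [146.2, -0.8, 91.8]
wrist_force: [0.3, -0.3, -1.9]
grip_width: 0.0073
```

```bash
python3 plan.py .592 -.206 .165; python3 -c "
from h import *
print(Rm(env.observe()['orientation']).round(3))"
```

```text
clk 13.03 p [ 0.5866 -0.2097  0.1838] o [146.24  -0.78  91.85] j [  8.7  12.8  13.4 125.6 -58.3  18.9  74.8] w 0.0073
 shift units [ 0.13 -0.24  0.75] turn units [0. 0. 0.]
[[-0.032  0.831  0.555]
 [ 0.999  0.019  0.029]
 [ 0.014  0.556 -0.831]]
```

Joint 5 has reached its limit (tilt ≈34°). I'll fit a kinematic model from the logged joint/pose pairs and pick a reachable tipped pose.

```bash
cat > kin.py <<'E'
from h import *
import itertools
from scipy.optimize import least_squares
D=[([-72.737,24.448,4.232,92.053,-1.954,63.645,-3.843],[.294,.607,.239],[-179.927,.006,154.17]),
([-75.2,-1.8,3.3,93.7,.1,88.1,-7.8],[.2098,.4335,.49],[-179.98,0,154.17]),
([-62.3,-4.9,19.7,93.5,1.7,91.2,21.5],[.3903,.2519,.5135],[-179.93,0,154.13]),
([-51.2,-8.7,38,94.9,5.4,92,50.7],[.4575,-.0035,.5136],[-179.94,-.02,154.13]),
([-41.4,-.8,64.3,105.7,.8,74.7,60.2],[.4374,-.2432,.3756],[-179.92,-.02,127.56]),
([-37,7.9,65.6,112.8,-8,64.2,69.7],[.4377,-.2431,.291],[-179.95,.01,127.84]),
([-18.9,25.8,50.5,123.3,-29.1,43.6,88.4],[.4358,-.241,.1058],[-179.91,-.04,127.81]),
([-12.6,31.4,43.2,124.6,-36.3,37.1,94.2],[.4384,-.2428,.045],[179.96,.04,127.78]),
([-28.9,16.8,60.6,118.4,-18.1,54.5,79.2],[.4382,-.2427,.2056],[179.93,.04,127.77]),
([-30.1,34.9,62.2,103.4,-34.4,63.3,45.9],[.5892,-.2011,.2036],[-179.94,-.01,91.62]),
([8.7,12.8,13.4,125.6,-58.3,18.9,74.8],[.5866,-.2097,.1838],[146.24,-.78,91.85])]
E_=lambda a,t:R.from_euler(a,t,degrees=True)
def chain(q,S,c0,c7):
    Rs=[];r=E_('z',c0+S[0]*q[0]);Rs.append(r)
    for i,(a) in enumerate('yzyzyz',1):
        r=r*E_(a,S[i]*q[i]+(c7 if i==6 else 0));Rs.append(r)
    return Rs
def ori(S,c):
    return np.concatenate([(E_('xyz',o).inv()*chain(q,S,*c)[-1]).as_rotvec() for q,p,o in D])
def A(q,S,c):
    Rs=[x.as_matrix() for x in chain(q,S,*c)]
    # cols: base x,y,z ; after1: x ; after2: x,z ; after3.. x ; after4: x,z; after6: x,y? ,z
    return np.hstack([np.eye(3)[:,2:],Rs[0][:,:2],Rs[2],Rs[4],Rs[6]])
def fit():
    best=None
    for s in itertools.product([1,-1],repeat=4):
      for p in itertools.product([1,-1],repeat=2):
        S=[s[0],1,s[1],p[0],s[2],p[1],s[3]]
        for c in ((0,0),(180,90),(90,180),(-90,-90)):
            f=least_squares(lambda c:ori(S,c),c,x_scale=10,max_nfev=60)
            if best is None or f.cost<best[0]:best=(f.cost,S,f.x)
    _,S,c=best
    M=np.vstack([A(q,S,c) for q,p,o in D]);b=np.concatenate([p for q,p,o in D])
    L=np.linalg.lstsq(M,b,rcond=1e-3)[0]
    return best[0],S,c,L,abs(M@L-b).max()
def fk(q,S,c,L): return A(q,S,c)@L,chain(q,S,*c)[-1]
lo=np.array([-163.25,-28.42,-70.27,12.13,-58.53,9.26,-156.51])+2
hi=np.array([163.25,122.38,78.77,141.07,238.53,117.41,156.51])-2
E
python3 - <<'E'
from kin import *
cost,S,c,L,e=fit();print(cost,S,c,L.round(3),e)
pickle.dump((S,c,L),open('kin.pkl','wb'))
q0=np.array(D[-1][0]);rng=np.random.default_rng(0)
for tilt in(50,60):
  for yaw in range(0,360,30):
    G=E_('xyz',[180,0,yaw])*E_('x',-tilt)
    best=None
    for t in range(5):
        x0=np.clip(q0+(rng.normal(0,40,7) if t else 0),lo,hi)
        def f(q):
            p,r=fk(q,S,c,L);return np.r_[(p-[.59,-.2,.19])*20,(G.inv()*r).as_rotvec()*5,(q-q0)*1e-4]
        s=least_squares(f,x0,bounds=(lo,hi),x_scale=30,max_nfev=60)
        if best is None or s.cost<best.cost:best=s
    p,r=fk(best.x,S,c,L)
    print(tilt,yaw,'perr mm',(1000*np.linalg.norm(p-[.59,-.2,.19])).round(1),'rerr',np.degrees((G.inv()*r).magnitude()).round(1),best.x.round(0))
E
```

```text
7.10774066298209e-06 [-1, 1, -1, 1, -1, 1, -1] [1.51271559e-02 8.99859128e+01] [ 0.283  0.    -0.028 -0.    -0.036  0.554  0.     0.     0.494 -0.
 -0.     0.33 ] 0.0008886647886562657
50 0 perr mm 0.0 rerr 0.0 [-59.  60.  77. 113. -12.  42. -78.]
50 30 perr mm 0.0 rerr 0.0 [-62.  42.  71. 129.  27.  11. -91.]
50 60 perr mm 0.0 rerr 0.0 [  34.   15.  -36.  135.  116.   33. -134.]
50 90 perr mm 17.3 rerr 9.9 [ 65.  17. -45. 125. -57.  11.  80.]
50 120 perr mm 0.0 rerr 0.0 [ 76.  29. -51. 120. -57.  26. 113.]
50 150 perr mm 0.0 rerr 0.0 [ 36.  30.  -0. 106. -57.  66. 131.]
50 180 perr mm 0.0 rerr 0.0 [ 34.  40.  -2.  89. -40.  85. 138.]
50 210 perr mm 0.0 rerr 0.0 [ 28.  47.  -3.  74. -25. 101. 149.]
50 240 perr mm 0.0 rerr 0.0 [ 32.  54. -28.  65.   3. 112. 155.]
50 270 perr mm 0.0 rerr 0.0 [ -19.   69.   66.   70.  -26.  114. -134.]
50 300 perr mm 0.0 rerr 0.0 [ -34.   72.   77.   80.  -23.   97. -108.]
50 330 perr mm 0.0 rerr 0.0 [-47.  68.  77.  95. -16.  71. -93.]
60 0 perr mm 0.0 rerr 0.0 [-61.  68.  77. 113.  -7.  40. -86.]
60 30 perr mm 0.0 rerr 0.0 [ -16.   23.    2.  129.   88.   56. -148.]
60 60 perr mm 0.0 rerr 0.0 [  55.   30.  -64.  139.  128.   59. -136.]
60 90 perr mm 29.1 rerr 16.6 [ 85.  27. -64. 125. -57.  11.  91.]
60 120 perr mm 0.0 rerr 0.0 [ 90.  44. -66. 122. -57.  19. 122.]
60 150 perr mm 0.0 rerr 0.0 [ 52.  36. -17. 105. -57.  66. 134.]
60 180 perr mm 0.0 rerr 0.0 [ 38.  44.  -5.  86. -43.  91. 139.]
60 210 perr mm 0.0 rerr 0.0 [ 30.  53.  -6.  70. -27. 109. 148.]
60 240 perr mm 11.4 rerr 4.7 [ 31.  56. -25.  64.  -1. 115. 155.]
60 270 perr mm 6.1 rerr 2.5 [  -8.   60.   35.   66.   -6.  115. -152.]
60 300 perr mm 0.0 rerr 0.0 [ -33.   77.   76.   76.  -18.  102. -109.]
60 330 perr mm 0.0 rerr 0.0 [-48.  74.  77.  94. -12.  73. -96.]
```

The model fits to 0.9 mm. Approaching with tool yaw ≈175–180 (label normal toward +y) allows 50–60° of tip in the same arm branch. So: un-tip, turn back, tip again.

{"api": "step_arm", "payload": {"plan": [{"ax": 0.7, "ay": 0, "az": 0, "x": 0, "y": 0, "z": -0.1, "jaw": -1}, {"ax": 0.9, "ay": 0, "az": 0, "x": 0, "y": 0, "z": -0.1, "jaw": -1}, {"ax": 0.9, "ay": 0, "az": 0, "x": 0, "y": 0, "z": -0.1, "jaw": -1}, {"ax": 0.9, "ay": 0, "az": 0, "x": 0, "y": 0, "z": -0.1, "jaw": -1}, {"ax": 0.9, "ay": 0, "az": 0, "x": 0, "y": 0, "z": -0.1, "jaw": -1}]}}

```text
clock: 13.65
position: [0.5817, -0.2101, 0.1954]
orientation: [172.2, -0.7, 91.8]
wrist_force: [0.9, -0.1, -1.8]
grip_width: 0.0075
```

{"api": "step_arm", "payload": {"plan": [{"ax": 0.9, "ay": 0, "az": -0.4, "x": 0, "y": 0, "z": 0, "jaw": -1}, {"ax": 0.2, "ay": 0, "az": -0.8, "x": 0, "y": 0, "z": 0, "jaw": -1}, {"ax": 0, "ay": 0, "az": -0.9, "x": 0, "y": 0, "z": 0, "jaw": -1}, {"ax": 0, "ay": 0, "az": -0.9, "x": 0, "y": 0, "z": 0, "jaw": -1}, {"ax": 0, "ay": 0, "az": -0.9, "x": 0, "y": 0, "z": 0, "jaw": -1}]}}

```text
clock: 14.28
position: [0.5817, -0.2101, 0.1949]
orientation: [178.6, 0.0, 115.4]
wrist_force: [0.2, 0.4, -2.2]
grip_width: 0.0076
```

{"api": "step_arm", "payload": {"plan": [{"ax": 0, "ay": 0, "az": -0.9, "x": 0, "y": 0, "z": 0, "jaw": -1}, {"ax": 0, "ay": 0, "az": -0.9, "x": 0, "y": 0, "z": 0, "jaw": -1}, {"ax": 0, "ay": 0, "az": -0.9, "x": 0, "y": 0, "z": 0, "jaw": -1}, {"ax": 0, "ay": 0, "az": -0.9, "x": 0, "y": 0, "z": 0, "jaw": -1}, {"ax": 0, "ay": 0, "az": -0.9, "x": 0, "y": 0, "z": 0, "jaw": -1}]}}

```text
clock: 14.9
position: [0.5817, -0.2101, 0.1949]
orientation: [178.7, 0.7, 142.4]
wrist_force: [-0.2, -0.7, -1.5]
grip_width: 0.0075
```

```bash
python3 plan.py .601 -.197 .19 175
```

```text
clk 14.9 p [ 0.5817 -0.2101  0.1949] o [178.72   0.65 142.39] j [ -3.2  22.1  22.6 103.9 -11.4  55.   76.7] w 0.0075
 shift units [-0.29  0.88  0.22] turn units [ 0.18  0.17 -5.43]
```

{"api": "step_arm", "payload": {"plan": [{"ax": 0, "ay": 0, "az": -1, "x": 0, "y": 0.2, "z": 0, "jaw": -1}, {"ax": 0, "ay": 0, "az": -1, "x": -0.1, "y": 0.2, "z": 0, "jaw": -1}, {"ax": 0, "ay": 0, "az": -1, "x": -0.1, "y": 0.2, "z": 0, "jaw": -1}, {"ax": 0, "ay": 0, "az": -1, "x": -0.2, "y": 0.1, "z": 0, "jaw": -1}, {"ax": 0, "ay": 0, "az": -1, "x": -0.2, "y": 0, "z": 0, "jaw": -1}]}}

```text
clock: 15.52
position: [0.6045, -0.2001, 0.1955]
orientation: [179.2, 1.2, 172.4]
wrist_force: [0.2, -1.0, -1.7]
grip_width: 0.0073
```

{"api": "step_arm", "payload": {"plan": [{"ax": -0.6, "ay": 0, "az": 0, "x": 0, "y": 0, "z": 0, "jaw": -1}, {"ax": -0.9, "ay": 0, "az": 0, "x": 0, "y": 0, "z": 0, "jaw": -1}, {"ax": -0.9, "ay": 0, "az": 0, "x": 0, "y": 0, "z": 0, "jaw": -1}, {"ax": -0.9, "ay": 0, "az": 0, "x": 0, "y": 0, "z": 0, "jaw": -1}, {"ax": -0.9, "ay": 0, "az": 0, "x": 0, "y": 0, "z": 0, "jaw": -1}]}}

```text
clock: 16.15
position: [0.6045, -0.2005, 0.1958]
orientation: [153.8, 1.3, 172.2]
wrist_force: [-0.1, 0.8, -1.9]
grip_width: 0.0072
```

```bash
python3 plan.py .601 -.197 .18
```

```text
clk 16.15 p [ 0.6045 -0.2005  0.1958] o [153.82   1.25 172.2 ] j [ 19.4  28.5   8.2  96.5 -31.7  66.9 125. ] w 0.0072
 shift units [ 0.17 -0.17  0.62] turn units [0. 0. 0.]
```

{"api": "step_arm", "payload": {"plan": [{"ax": -0.8, "ay": 0, "az": 0, "x": 0, "y": -0.1, "z": 0.1, "jaw": -1}, {"ax": -0.9, "ay": 0, "az": 0, "x": 0, "y": -0.1, "z": 0.1, "jaw": -1}, {"ax": -0.9, "ay": 0, "az": 0, "x": 0, "y": -0.1, "z": 0.1, "jaw": -1}, {"ax": -0.9, "ay": 0, "az": 0, "x": 0, "y": -0.1, "z": 0.1, "jaw": -1}, {"ax": -0.9, "ay": 0, "az": 0, "x": 0, "y": -0.1, "z": 0.1, "jaw": -1}]}}

```text
clock: 16.77
position: [0.6045, -0.2034, 0.1782]
orientation: [127.4, 1.2, 172.2]
wrist_force: [-0.1, 0.6, -2.1]
grip_width: 0.0078
```

{"api": "step_arm", "payload": {"plan": [{"ax": -0.4, "ay": 0, "az": 0, "x": 0, "y": 0, "z": 0, "jaw": -1}, {"ax": 0, "ay": 0, "az": 0, "x": 0, "y": 0, "z": 0, "jaw": -1}, {"ax": 0, "ay": 0, "az": 0, "x": 0, "y": 0, "z": 0, "jaw": -1}]}}

```text
clock: 17.15
position: [0.605, -0.2026, 0.1795]
orientation: [125.3, 1.3, 172.3]
wrist_force: [0.7, 0.4, -1.1]
grip_width: 0.0073
```

```bash
python3 plan.py .601 -.197 .17; python3 - <<'E'
from h import *
st=env.observe();T=Rm(st['orientation']);print('center est',(np.array(st['position'])+T@[.009,0,.003]).round(4),'label angle from up',np.degrees(np.arccos(T[2,1])).round(1),st['wrist_force'])
s=snap('side','s4');w=snap('wrist','w4');t=snap('top','t4')
cv2.imwrite('pics/s4v.png',np.hstack([cv2.resize(s['pixels'][130:330,180:380],(400,400)),cv2.resize(w['pixels'][:,64:448],(400,400))])[...,::-1])
P=cloud(s);I=s['pixels'].astype(int)
d=np.linalg.norm(P-[.59,-.2,.165],axis=-1)<.09
y=d&(I[...,0]>150)&(I[...,1]>120)&(I[...,2]<.6*I[...,0])&(P[...,2]>.1)
print('yellow',y.sum(),P[y].mean(0).round(3))
q=P[d&(P[...,2]>.1)&(I[...,1]>I[...,0]+15)];print('green',len(q),q.mean(0).round(3) if len(q) else '')
for n,c in(('t',t),('s',s)):
    a=pickle.load(open('pics/top0.pkl' if n=='t' else 'pics/side0.pkl','rb'))
    diff=np.abs(a['pixels'].astype(int)-c['pixels']).max(-1)>40
    for nm,p in dict(spare=(.436,-.077,.074),magnet=(.385,-.115,.015),pen=(.56,.07,.015),offcut=(.52,.06,.03)).items():
        Pc=cloud(a);m=np.linalg.norm(Pc-p,axis=-1)<.06;print(n,nm,m.sum(),'changed',round(float(diff[m].mean()),3))
E
```

```text
clk 17.15 p [ 0.605  -0.2026  0.1795] o [125.32   1.32 172.28] j [ 34.1  41.2   1.1  90.9 -48.1  83.5 139.8] w 0.0073
 shift units [ 0.2  -0.19  0.38] turn units [0. 0. 0.]
center est [ 0.5965 -0.1989  0.1776] label angle from up 35.3 [ 0.70099611  0.3537933  -1.13114824]
yellow 133 [ 0.56  -0.187  0.177]
green 251 [ 0.621 -0.212  0.188]
t spare 553 changed 0.0
t magnet 1747 changed 0.0
t pen 1599 changed 0.0
t offcut 1350 changed 0.0
s spare 819 changed 0.947
s magnet 2227 changed 0.495
s pen 1526 changed 0.0
s offcut 1246 changed 0.0
```

View pics/s4v.png

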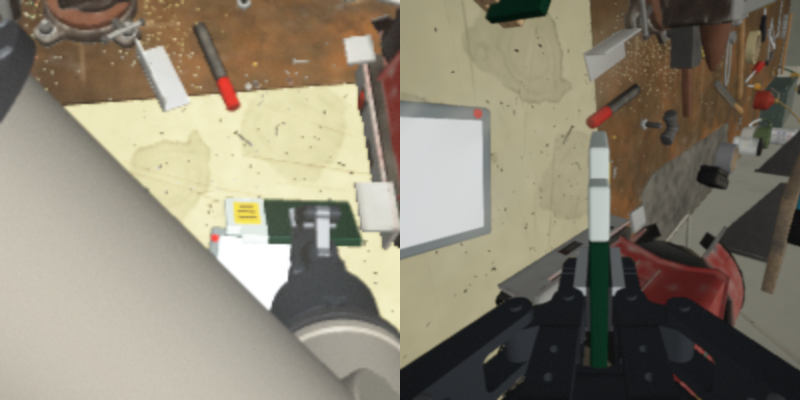

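Side view: the label faces up at (246,213), the fingers sit on the dark part at (320,225), and the plate is over the pad. The top view shows the bystanders unchanged. Handing in.

```bash
python3 -c "
from station import env
s=env.observe();print(max(abs(v) for v in s['qd']),s['grip_width'])
env.job_done();s=env.observe();print(s['clock'],s['position'],s['grip_width'])"
```

```text
0.15869664833958 0.0076412458929765795
the job is handed in; nothing more can be done
the job is handed in; nothing more can be done
```

I took the notched plate out by its dark part and handed the job in at about 17 s, still holding it over the light pad with the label facing up. No verdict was reported.

- **Final pose:** I estimate the plate centre at (0.597, -0.199, 0.178) m. That is about 5 mm sideways from the pad middle and about 16.5 cm above its top. The label face is 35° from straight up, so the plate is tipped about 55°.
- **Grip:** The opening read 7.6 mm on the 8 mm plate with a 50 N grip, and joint speeds were near zero. The last pictures show the fingers on the dark part and off the frosted end.
- **Bystanders:** The top camera showed no change at the plain plate, magnet, marker or offcut. The side camera agreed for the marker and offcut. It showed changes at the plain plate and magnet, where I judged the arm to be blocking its view, so it could not confirm those two.
- **Setbacks:** The first two move calls were refused for missing keys. My first attempt at tipping stopped at about 34° on the joint 5 limit. I set the plate upright, turned about 80° and tipped it again without trouble.

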